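# Set the rotary table to the red clip and store the setting

### The job

With closed fingers, gently push the yellow peg round, without gripping it, to turn the dark dial plate of the rotary table until its white index line points at the middle of the red clip on the scale. Then press the green button fully down to store the setting and let it spring back. Leave the red clip, the bottle, the tape roll and the nut where they are.

Things in the scene. Friction and masses are not known exactly. Their poses are not given: they have to be found in the camera images.
- dial_center (a point): Centre of the top face of the dial plate of the small blue rotary indexing table that is fixed to the bench. The plate is a dark steel disc, 116 mm in diameter, lying level, its top 57.5 mm above the bench, and turns about the vertical through this point. Round it lies a fixed white scale ring (outer diameter 155 mm, 51 mm above the bench) on a round base, 192 mm across at its foot. The axes of this point are those of the table: its -x axis is scale zero.
- peg_top (a point): Top centre of the yellow upright finger peg on the dial plate: 14 mm in diameter, it stands 30 mm above the plate, 45 mm from the dial's axis, on the side opposite to the white index line (a 20 mm collar, 3 mm high, is round its foot). Turns with the plate.
- index_end (a point): End of the white index line, extended to 62 mm from the dial's axis, at the height of the plate's top. The painted line is 4 mm wide and runs radially from 18 to 58 mm from the axis. Turns with the plate.
- target_line (a point): The target point: on the centre line of the red clip, 62 mm from the dial's axis, at the height of the plate's top. The clip is a 10 mm wide red tab lying radially on the white scale ring (62 to 80 mm from the axis, top 53.5 mm above the bench) and bent down over its outer edge; it is stiff and stays where it is. The dial is set when index_end meets this point.
- dial (a joint): Angle of the dial plate, rad, growing anticlockwise seen from above; at 0 the index line points along the table's -x axis (the peg along +x). It turns freely both ways through full turns, with an even drag of about 1.3 N at the peg, and stays where it is left.
- clip (a joint): Angle of the red clip on the scale ring, rad, same zero and sense as the dial: the dial is set when the two angles are equal (or differ by a full turn).
- store (a joint): Travel of the green push button, m: 0 released, 0.006 fully down; a spring returns it. Fully down takes 5 N.
- store_top (a point): Centre of the top of the round green push button (30 mm in diameter, pressed straight down), on a grey pod of the table 125 mm from the dial's axis.
- orange_bottle: Orange bottle with a white cap, 47 mm in diameter, 92 mm high, standing loose beside the table; origin at the centre of its underside. Not to be disturbed.
- electrical_tape: Roll of black tape, 58 mm in diameter, 19 mm high, lying loose beside the table; origin at the centre of its underside. Not to be disturbed.
- nut: Steel hexagon nut, 28 mm across, 13 mm high, lying loose beside the table; origin at the centre of its underside. Not to be disturbed.

How it is judged:
On the way, in this order (a step that is already met when the one before it is completed fails the run):
1. the index line points at the red clip: index_end within 5 mm of target_line, the dial at rest (distance between index_end and target_line below 0.005 m and velocity of joint dial between -0.1 and 0.1 rad/s), for 0.2 s.
2. the green button is pressed down (more than 4 mm) with the dial still set (value of joint store above 0.004 m and distance between index_end and target_line below 0.005 m), for 0.1 s.
At the end, for the whole second after the job is handed in: The white index line points at the red clip (index_end within 5 mm of target_line, half the clip's width), the dial is at rest, the button has sprung back (less than 1.5 mm down), and the clip (4 mm) and the bottle, tape roll and nut (15 mm) are where they were (distance between index_end and target_line below 0.005 m and velocity of joint dial between -0.05 and 0.05 rad/s and value of joint store below 0.0015 m and distance of target_line from where it was at the start of the episode below 0.004 m and distance of each of orange_bottle, electrical_tape, nut from where it was at the start of the episode below 0.015 m); the robot touches nothing.
It fails at once if the green button is pressed before the dial is set (value of joint store above 0.003 m and distance between index_end and target_line above 0.007 m).
It fails at once if the peg or the dial is gripped or forced (more than 25 N between the fingers and the dial) (contact force between the fingers and dial above 25 N).
It fails at once if the red clip is shifted by more than 4 mm (distance of target_line from where it was at the start of the episode above 0.004 m).
It fails at once if the bottle is moved, lifted or knocked over (distance of orange_bottle from where it was at the start of the episode above 0.015 m or angle between orange_bottle's own z axis and vertical above 0.5 rad).
It fails at once if the tape roll or the nut is moved or lifted (distance of any of electrical_tape, nut from where it was at the start of the episode above 0.015 m).
It also fails if it takes over 58 s, if anything falls off the work surface, if the arm or the gripper's body presses on something with over 40 N, if the wrist force passes 120 N, or if a joint passes its speed limit or range.

### The arm

A 6-joint arm with a two-finger parallel gripper is mounted at the origin on a cart in front of the work surface, level with it; the furniture and walls round the work are solid. World frame = base frame: x ahead of the robot, y to its left, z up, the work surface at z = 0. Lengths are in m, angles in rad, forces in N, time in s.
With the tool pointing down it reaches from about 0.425 to 0.95 m from the base axis. Payload 3.5 kg.
Tool frame: the origin (TCP) lies on the centre line of the jaws, within the pads' length; the fingertips stand 8 mm ahead of it and the grasp point (between the pads) lies 11 mm behind it; z points along the fingers, y is the line along which they close (so a half turn about z gives the same grasp; the last joint's range is limited). The gripper opens to 85 mm and grips with 20 to 120 N. Pads are 22 mm wide; open, the fingers measure 114 mm over their backs; the gripper's body (76 mm by 85 mm) begins 54 mm behind the grasp point. The pads swing forward as they close: fully open they stand 13 mm farther back than shut.
Start: joints at [1.169, 0.286, 1.577, -0, 1.279, -0.15], TCP at [0.168, 0.654, 0.205] pointing down, gripper open.
Joint ranges: [-2.77, 2.77], [-0.9, 2.22], [0.21, 2.48], [-1.53, 4.67], [0.24, 2.81], [-2.84, 2.84]. Speed limits (rad/s): [2.79, 2.79, 3.14, 3.14, 3.14, 3.14].

### API

Orientations are given as a unit quaternion [x, y, z, w].
In Python, from plant import ctrl gives the robot as it stands. The module is installed in compiled form; this text tells all that it offers.
- The arm moves only by the tool send_rows, never from a script. Its argument "steps" is a list of rows, each a list of 5 numbers: the shift along the tool's x, y, z in m, then the turn about the tool's z in degrees, then the opening, from -1 (shut) to 1 (fully open). A call has 1 to 12 rows; each row is the pose to reach, as a shift and turn from the pose commanded when the call began, along the tool's axes at that moment; what a row does not reach only later rows make up. A row lasts 1/10 s, in which the tool goes at most 50 mm and 8.59 degrees, less where a joint would pass 70% of its speed; a pose out of reach is approached as far as the arm can. A call with a gripper value outside its range is refused whole. The fingers move at their own pace and stop on an object; "squeeze" is the grip in N (left out, the last holds). Time passes only in rows, so rows that repeat a pose let the fingers close. It gives the time, the measured TCP pose, the force, the opening and the grip force at its end, in the units of the state.
- ctrl.get_state(): the state, without advancing time (a new reading comes with each control period).
- ctrl.read_camera(name): name is "side" or "top" or "wrist"; returns the picture (420x560x3 uint8, red, green, blue); there is no depth.
- ctrl.calibration(name): a dict with "intrinsics" (3x3 intrinsics, pixels), "extrinsics" (4x4, takes a point from world to camera coordinates); the wrist camera has in their place "tool_from_camera" (4x4, takes a point from camera to tool coordinates, whose origin is the TCP and whose axes are the flange's). Camera axes: x right, y up, looking along -z (the intrinsics and any distortion apply to the point x, -y, -z); pixel columns grow to the right and rows downward; lengths in m; the calibration is good to about 2 mm. A picture is of the moment at which its call begins: read the wrist's pose just before it. calibration takes no time and is no camera call.
- ctrl.sign_off(): hands the job in; it is judged then, once.
The state is a dict: "time": time; "qpos": joint angles; "dq": joint speeds; "joint_efforts": joint torques, N m; "eef_pos": TCP position; "tcp_rot": TCP orientation; "contact_force": force on the tool from outside, world axes, zero at the start; "wrist_torque": the same for the moment, N m; "opening": opening from 0.0 (shut) to 1.0 (fully open); "finger_force": force on a finger pad.
Only numpy, scipy, OpenCV 4.12 (cv2) and the standard library are available. Lean on these libraries where they do the work, as an engineer would, in place of code of your own. Each camera call takes 0.05 s, during which the arm holds its last target. There are 200 camera calls.

## Working session

There is one attempt and no reset: what is moved stays moved. The work goes in short steps, Python scripts to look and compute and a tool call to move; the robot and the scene stay as the last step left them, time stands still between calls to the robot, and variables do not carry over. Pictures are saved under pics/ and viewed, at most 10 in all, crops included, and the job is handed in when it is done.

Besides the shell and the picture viewer there is one more tool, called after "Call:" in YAML: its name, and indented under it one key for each argument. send_rows: Moves the arm, as the interface text tells. Its arguments: {"type":"object","properties":{"steps":{"type":"array","items":{"type":"array","items":{"type":"number"}}},"squeeze":{"type":"number"}},"required":["steps"]}

```bash
mkdir -p pics; python3 - <<'E'
from plant import ctrl
import cv2,numpy as np
for n in("top","side"):
    cv2.imwrite(f"pics/{n}0.png",ctrl.read_camera(n)[:,:,::-1])
    c=ctrl.calibration(n);print(n,{k:np.round(v,4).tolist() if not isinstance(v,str) else v for k,v in c.items()})
s=ctrl.get_state();print({k:np.round(v,4).tolist() for k,v in s.items()})
E
```

```text
top {'intrinsics': [[421.6339, 0.0, 283.7175], [0.0, 421.6339, 214.6391], [0.0, 0.0, 1.0]], 'extrinsics': [[-0.0018, -0.9995, -0.0306, -0.3487], [0.9863, -0.0068, 0.1651, -0.5337], [-0.1652, -0.0299, 0.9858, -0.864], [0.0, 0.0, 0.0, 1.0]]}
side {'intrinsics': [[522.2971, 0.0, 277.0478], [0.0, 522.2971, 208.4049], [0.0, 0.0, 1.0]], 'extrinsics': [[-0.9016, -0.4324, 0.0079, 0.3254], [0.235, -0.4744, 0.8483, -0.389], [-0.3631, 0.7668, 0.5294, -0.4412], [0.0, 0.0, 0.0, 1.0]]}
{'time': 0.1, 'qpos': [1.169, 0.2871, 1.578, -0.0, 1.2786, -0.15], 'dq': [0.0004, -0.002, -0.0026, -0.0001, -0.0, 0.0002], 'joint_efforts': [0.0008, -40.7299, -29.3698, -0.0001, 0.0034, -0.0], 'eef_pos': [0.1679, 0.6531, 0.2041], 'tcp_rot': [0.1256, 0.9921, -0.0011, -0.0003], 'contact_force': [-0.2067, -0.1422, -1.321], 'wrist_torque': [-0.0024, 0.0173, -0.031], 'finger_force': 0.0, 'opening': 0.9983}
```

View pics/top0.png

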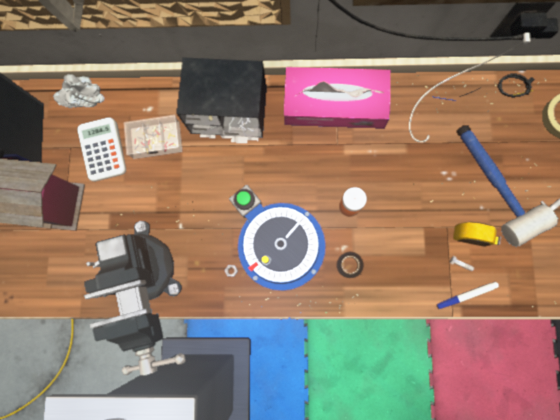

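View pics/side0.png

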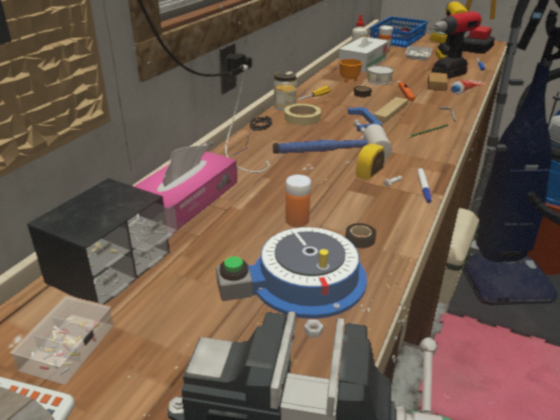

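The top view shows the dial at about (281,244), the peg at (265,260) and the index line running up-right to (300,220). The clip is at (252,267), the button at (244,199), the nut at (231,270), the tape at (349,264) and the bottle cap at (354,199). Next I'll measure these.

```bash
cat > h.py <<'E'
import numpy as np,cv2
from plant import ctrl
def ray(n,u,v,z):
    c=ctrl.calibration(n);K=c["intrinsics"];E=c["extrinsics"];R=E[:3,:3]
    d=R.T@np.array([(u-K[0,2])/K[0,0],-(v-K[1,2])/K[1,1],-1]);o=-R.T@E[:3,3]
    return o+d*(z-o[2])/d[2]
def proj(n,p):
    c=ctrl.calibration(n);K=c["intrinsics"];E=c["extrinsics"]
    q=E[:3,:3]@np.asarray(p)+E[:3,3];return K[0,2]-K[0,0]*q[0]/q[2],K[1,2]+K[1,1]*q[1]/q[2]
def blob(im,lo,hi,box):
    h=cv2.cvtColor(im,cv2.COLOR_RGB2HSV);m=cv2.inRange(h,np.array(lo),np.array(hi))
    x0,y0,x1,y1=box;M=np.zeros_like(m);M[y0:y1,x0:x1]=m[y0:y1,x0:x1]
    k,l,s,c=cv2.connectedComponentsWithStats(M)
    i=1+np.argmax(s[1:,4]);return c[i],s[i]
E
python3 - <<'E'
from h import *
t=cv2.imread("pics/top0.png")[:,:,::-1];s=cv2.imread("pics/side0.png")[:,:,::-1]
G=((45,120,60),(80,255,255));Y=((20,130,110),(34,255,255));R=((0,150,120),(8,255,255));B=((100,120,60),(125,255,255))
for nm,c,zt,bt,bs in(("btn",G,.06,(225,180,265,215),(210,245,260,285)),("peg",Y,.08,(240,230,300,280),(300,235,345,280)),("clip",R,.0535,(235,250,270,285),(300,265,345,300)),("blue",B,0.005,(225,190,335,300),(240,220,380,320))):
    for n,im,b in(("top",t,bt),("side",s,bs)):
        p,st=blob(im,*c,b);print(nm,n,p.round(1),st,ray(n,*p,zt).round(4))
# button height by triangulation
from scipy.optimize import least_squares
pt,ps=blob(t,*G,(225,180,265,215))[0],blob(s,*G,(210,245,260,285))[0]
r=least_squares(lambda x:np.r_[np.array(proj("top",x))-pt,np.array(proj("side",x))-ps],[.5,-.3,.05]);print("btn3d",r.x,r.fun)
for n,u,v,z in(("top",354,199,.092),("top",349,264,.019),("top",231,270,.013),("top",281,244,.0575),("side",310,251.5,.0575)):print(ray(n,u,v,z).round(4))
a=cv2.resize(t[180:300,220:380],None,fx=5,fy=5,interpolation=cv2.INTER_CUBIC)
cv2.imwrite("pics/crop.png",a[:,:,::-1])
E
```

```text
btn top [243.1 197.9] [237 192  13  13 143] [ 0.5652 -0.2658  0.06  ]
btn side [232.9 262.4] [224 257  19  12 156] [ 0.5611 -0.258   0.06  ]
peg top [264.6 259.1] [262 256   6   7  31] [ 0.435  -0.3137  0.08  ]
peg side [323.  257.1] [320 249   8  18 113] [ 0.4318 -0.3075  0.08  ]
clip top [252.9 266.2] [250 264   7   6  16] [ 0.422  -0.2873  0.0535]
clip side [323.4 282.2] [320 278   8   9  40] [ 0.4201 -0.2832  0.0535]
blue top [269.4 252.4] [239 204  75  86 856] [ 0.454  -0.3184  0.005 ]
blue side [316.4 300. ] [ 257  265  109   51 1184] [ 0.433  -0.2932  0.005 ]
btn3d [ 0.56593393 -0.26517511  0.05342558] [ 0.10478845  0.27864343 -0.21333301 -0.05516949]
[ 0.5543 -0.4944  0.092 ]
[ 0.4276 -0.4898  0.019 ]
[ 0.4158 -0.2358  0.013 ]
[ 0.4674 -0.3458  0.0575]
[ 0.4657 -0.3402  0.0575]
```

View pics/crop.png

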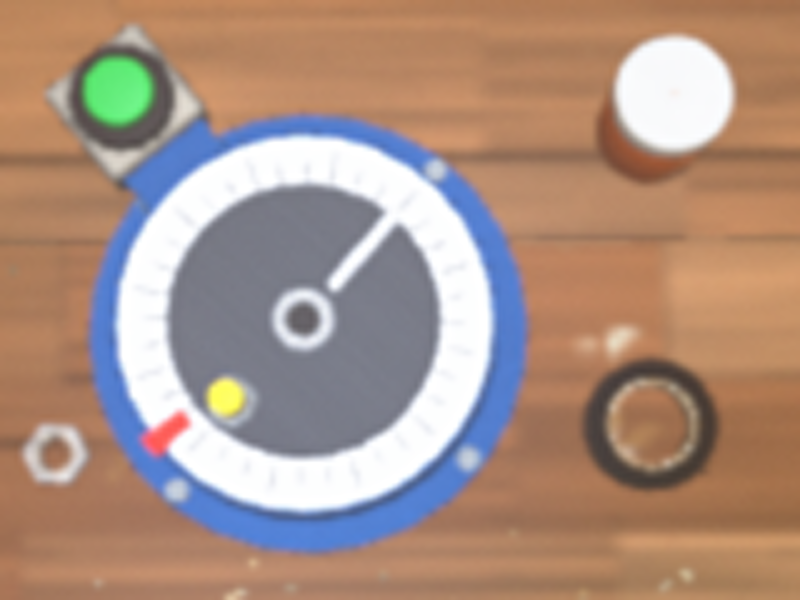

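The crop shows the plate centred at crop (304,320) and the index tip at (397,213). The clip is centred at (165,433) and the peg top at (226,397). The measured sizes agree: button radius is about 0.127 m and peg radius about 0.045 m. I'll fix the angles and write a row planner.

```bash
cat >> h.py <<'E'
from scipy.spatial.transform import Rotation as Ro
def rows(wps):
    """world waypoints (x,y,z,yaw of tool y in deg) -> rows relative to present pose"""
    s=ctrl.get_state();R=Ro.from_quat(s["tcp_rot"]).as_matrix();p=s["eef_pos"];y0=np.degrees(np.arctan2(R[1,1],R[0,1]))
    for w in wps:
        d=R.T@(np.array(w[:3])-p);print([*d.round(3).tolist(),round(-(w[3]-y0),1)])
    print("pos",np.round(p,4),"yaw",y0.round(1),"F",np.round(s["contact_force"],1),"t",s["time"])
ang=lambda v:np.degrees(np.arctan2(v[1],v[0]))
E
python3 - <<'E'
from h import *
t=cv2.imread("pics/top0.png")
f=lambda x,y:((x+.5)/5+220-.5,(y+.5)/5+180-.5)
g=cv2.cvtColor(t,cv2.COLOR_BGR2RGB)
# plate edge circle fit: dark low-sat region inside
h=cv2.cvtColor(t,cv2.COLOR_BGR2HSV);m=((h[...,2]<175)&(h[...,1]<60)).astype(np.uint8);M=np.zeros_like(m);M[214:274,250:312]=m[214:274,250:312]
c=max(cv2.findContours(M,0,1)[0],key=cv2.contourArea);H=cv2.convexHull(c);e=cv2.fitEllipse(H);print("ell",e)
C=ray("top",*e[0],.0575);print("C",C)
I=ray("top",*f(397,213),.0575);P=ray("top",*f(226,397),.0875);K=ray("top",*f(165,433),.0535);K2=ray("top",*f(187,417),.0535)
for n,q in zip("IPKk",(I,P,K,K2)):print(n,q.round(4),np.hypot(*(q-C)[:2]).round(4),ang(q-C).round(1))
rows([(.168,.653,.455,75.6)])
for n,p in(("left",(.168,.653,.2)),):print(proj("top",p))
E
```

```text
ell ((280.2282409667969, 243.67918395996094), (53.83913803100586, 53.87015914916992), 129.8964080810547)
C [ 0.46805248 -0.34416271  0.0575    ]
I [ 0.5128 -0.3834  0.0575] 0.0596 -41.2
P [ 0.4347 -0.3145  0.0875] 0.0446 138.4
K [ 0.422  -0.2868  0.0535] 0.0736 128.7
k [ 0.4286 -0.2958  0.0535] 0.0624 129.3
[-0.0, -0.001, -0.251, np.float64(-0.0)]
pos [0.1679 0.6531 0.2041] yaw 75.6 F [-0.2 -0.1 -1.3] t 0.1
(np.float64(-311.2691213401164), np.float64(415.0157457218255))
```

Call:
send_rows:
  steps:
    - [0,0,-0.05,0,-1]
    - [0,0,-0.1,0,-1]
    - [0,0,-0.15,0,-1]
    - [0,0,-0.2,0,-1]
    - [0,0,-0.25,0,-1]
    - [0,0,-0.25,0,-1]
  squeeze: 20

```text
time: 0.7
eef_pos: [0.1685, 0.6548, 0.4662]
tcp_rot: [0.126, 0.992, 0.008, 0.002]
contact_force: [0.2, 0.4, 2.0]
opening: 0.002
finger_force: 0.0
```

```bash
python3 - <<'E'
from h import *
print(ctrl.get_state()["opening"])
A=np.radians(np.arange(75.6-4.2,-32,-4.2))
rows([(.62*np.cos(a),.62*np.sin(a),.455,max(75.6-8*(i+1),-131)) for i,a in enumerate(A)])
E
```

```text
0.002480452041381419
[-0.045, -0.058, 0.01, np.float64(8.0)]
[-0.09, -0.063, 0.01, np.float64(16.0)]
[-0.135, -0.071, 0.01, np.float64(24.0)]
[-0.179, -0.083, 0.01, np.float64(32.0)]
[-0.222, -0.097, 0.01, np.float64(40.0)]
[-0.264, -0.115, 0.01, np.float64(48.0)]
[-0.304, -0.136, 0.01, np.float64(56.0)]
[-0.343, -0.16, 0.009, np.float64(64.0)]
[-0.38, -0.186, 0.009, np.float64(72.0)]
[-0.415, -0.215, 0.009, np.float64(80.0)]
[-0.447, -0.247, 0.008, np.float64(88.0)]
[-0.477, -0.281, 0.008, np.float64(96.0)]
[-0.505, -0.317, 0.007, np.float64(104.0)]
[-0.53, -0.355, 0.007, np.float64(112.0)]
[-0.552, -0.395, 0.006, np.float64(120.0)]
[-0.571, -0.436, 0.006, np.float64(128.0)]
[-0.587, -0.478, 0.005, np.float64(136.0)]
[-0.6, -0.522, 0.004, np.float64(144.0)]
[-0.61, -0.566, 0.004, np.float64(152.0)]
[-0.616, -0.611, 0.003, np.float64(160.0)]
[-0.62, -0.656, 0.002, np.float64(168.0)]
[-0.619, -0.702, 0.001, np.float64(176.0)]
[-0.616, -0.747, 0.001, np.float64(184.0)]
[-0.609, -0.792, -0.0, np.float64(192.0)]
[-0.599, -0.836, -0.001, np.float64(200.0)]
pos [0.1685 0.6548 0.4662] yaw 75.6 F [0.2 0.4 2. ] t 0.7
```

Call:
send_rows:
  steps:
    - [-0.045,-0.025,0,8,-1]
    - [-0.09,-0.063,0,16,-1]
    - [-0.135,-0.071,0,24,-1]
    - [-0.179,-0.083,0,32,-1]
    - [-0.222,-0.097,0,40,-1]
    - [-0.264,-0.115,0,48,-1]
    - [-0.304,-0.136,0,56,-1]
    - [-0.343,-0.16,0,64,-1]
    - [-0.38,-0.186,0,72,-1]
    - [-0.415,-0.215,0,80,-1]
    - [-0.447,-0.247,0,88,-1]
    - [-0.477,-0.281,0,96,-1]

```text
time: 1.9
eef_pos: [0.5608, 0.2611, 0.4538]
tcp_rot: [0.823, 0.568, -0.001, -0.0]
contact_force: [0.4, 0.9, 0.7]
opening: 0.006
finger_force: 0.0
```

```bash
python3 - <<'E'
from h import *
y0=-20.4
a0=ang(ctrl.get_state()["eef_pos"]);print(a0)
C=np.array([.468,-.344]);a=np.radians(138.5)
S=C+.045*np.array([np.cos(a),np.sin(a)])+.034*np.array([np.sin(a),-np.cos(a)]);print(S)
aS=ang(S);r=np.hypot(*S);A=np.radians(np.linspace(a0,aS,13)[1:])
rows([(*(np.array([np.cos(b),np.sin(b)])*np.interp(i,[0,11],[.62,r])),.455,max(y0-8.5*(i+1),138.5+90-360)) for i,b in enumerate(A)])
E
```

```text
24.961990260090342
[ 0.45682607 -0.2887176 ]
[-0.037, 0.036, -0.001, np.float64(8.1)]
[-0.081, 0.063, -0.001, np.float64(16.6)]
[-0.127, 0.085, -0.001, np.float64(25.1)]
[-0.175, 0.103, -0.001, np.float64(33.6)]
[-0.223, 0.117, -0.001, np.float64(42.1)]
[-0.271, 0.126, -0.001, np.float64(50.6)]
[-0.32, 0.131, -0.001, np.float64(59.1)]
[-0.368, 0.132, -0.001, np.float64(67.6)]
[-0.416, 0.13, -0.001, np.float64(76.1)]
[-0.462, 0.123, -0.001, np.float64(84.6)]
[-0.507, 0.112, -0.001, np.float64(93.1)]
[-0.551, 0.098, -0.001, np.float64(101.6)]
pos [0.5608 0.2611 0.4538] yaw -20.8 F [0.4 0.9 0.7] t 1.9
```

Call:
send_rows:
  steps:
    - [-0.037,0.03,0,8,-1]
    - [-0.081,0.06,0,16,-1]
    - [-0.127,0.085,0,25,-1]
    - [-0.175,0.103,0,33,-1]
    - [-0.22,0.117,0,42,-1]
    - [-0.268,0.126,0,50,-1]
    - [-0.315,0.131,0,59,-1]
    - [-0.362,0.132,0,67,-1]
    - [-0.41,0.13,0,76,-1]
    - [-0.458,0.123,0,84,-1]
    - [-0.505,0.112,0,93,-1]
    - [-0.551,0.098,0,101,-1]

```text
time: 3.1
eef_pos: [0.4583, -0.2893, 0.4539]
tcp_rot: [0.962, -0.274, -0.001, -0.0]
contact_force: [0.3, -0.4, -0.8]
opening: -0.003
finger_force: 0.0
```

```bash
python3 - <<'E'
from h import *
rows([(.4568,-.2887,z,-131.5) for z in(.15,.075)])
E
```

```text
[-0.001, 0.0, 0.304, np.float64(9.7)]
[-0.001, 0.0, 0.379, np.float64(9.7)]
pos [ 0.4583 -0.2893  0.4539] yaw -121.8 F [ 0.3 -0.4 -0.8] t 3.1
```

Call:
send_rows:
  steps:
    - [-0.001,0,0.05,8,-1]
    - [-0.001,0,0.1,9.7,-1]
    - [-0.001,0,0.15,9.7,-1]
    - [-0.001,0,0.2,9.7,-1]
    - [-0.001,0,0.25,9.7,-1]
    - [-0.001,0,0.3,9.7,-1]
    - [-0.001,0,0.34,9.7,-1]
    - [-0.001,0,0.34,9.7,-1]
    - [-0.001,0,0.34,9.7,-1]

```text
time: 4.0
eef_pos: [0.4585, -0.287, 0.1152]
tcp_rot: [0.936, -0.351, -0.001, -0.0]
contact_force: [0.2, 0.1, 0.3]
opening: -0.0
finger_force: 0.0
```

```bash
python3 - <<'E'
from h import *
rows([(.4568,-.2887,.075,-131.5)])
a=np.hstack([ctrl.read_camera("side")[200:400,180:460],ctrl.read_camera("wrist")[::2,::2][:200]])
cv2.imwrite("pics/b.png",a[:,:,::-1])
E
```

```text
[-0.0, 0.002, 0.04, np.float64(0.4)]
pos [ 0.4585 -0.287   0.1152] yaw -131.1 F [0.2 0.1 0.3] t 4.0
```

View pics/b.png

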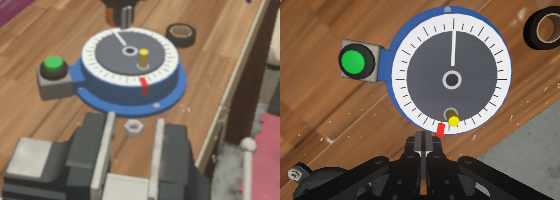

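The crop pair shows the gripper tips in the wrist view at about (425,135), near the clip and left of the peg. In the side view the fingers sit near crop (120,20). I'll check that against the projection.

```bash
python3 - <<'E'
from h import *
s=ctrl.get_state();p=np.array(s["eef_pos"]);print(p,s["time"],proj("side",p-[0,0,.008]),proj("top",p-[0,0,.008]))
a=np.hstack([ctrl.read_camera("side")[120:380,200:460],ctrl.read_camera("top")[120:380,150:410]])
cv2.imwrite("pics/c.png",cv2.resize(a,None,fx=1.5,fy=1.5)[:,:,::-1])
E
```

```text
[ 0.46032412 -0.28872842  0.11844009] 4.1 (np.float64(301.491324531162), np.float64(242.3485076792526)) (np.float64(250.78563744920405), np.float64(245.12764987332577))
```

View pics/c.png

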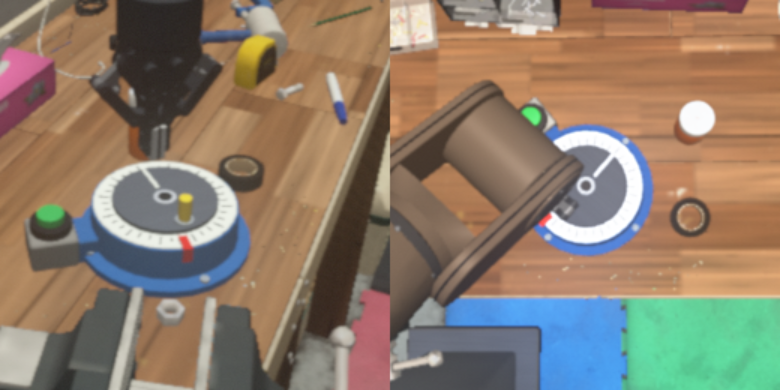

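```bash
python3 - <<'E'
from h import *
im=ctrl.read_camera("side")[:,:,::-1].copy();s=ctrl.get_state();p=np.array(s["eef_pos"]);print(p,s["opening"])
for z in(.09,.11,.13,.15):print(z,np.round(proj("side",[p[0],p[1],z]),1))
a=cv2.resize(im[180:300,220:380],None,fx=5,fy=5,interpolation=cv2.INTER_CUBIC)
for z in(.11,.13):
    u,v=proj("side",[p[0],p[1],z]);cv2.circle(a,(int((u-220)*5),int((v-180)*5)),4,(255,0,255),-1)
cv2.imwrite("pics/d.png",a)
E
```

```text
[ 0.46019671 -0.28856993  0.11836521] -0.003965045138561866
0.09 [301.1 253.5]
0.11 [301.5 242.7]
0.13 [302.  231.5]
0.15 [302.4 220. ]
```

View pics/d.png

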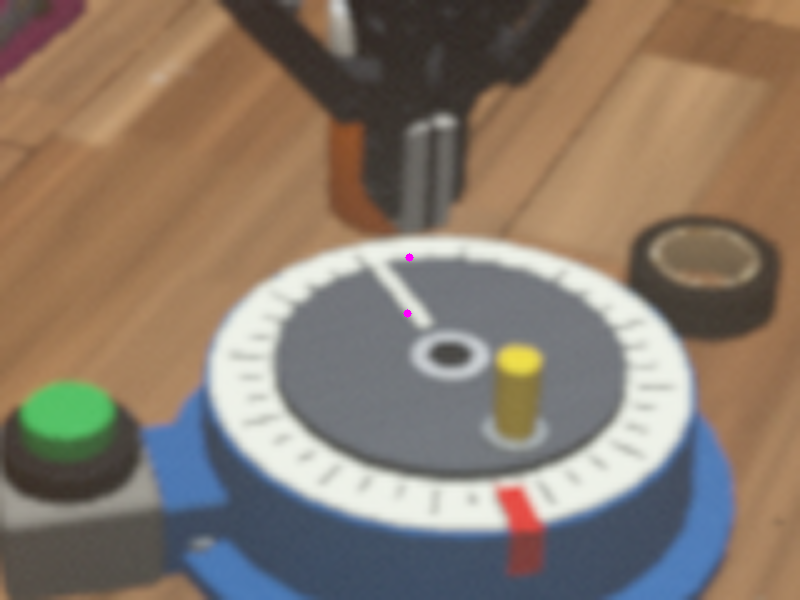

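The tips appear at about (302,226) in the side view, but the model predicts (301.5,242), roughly 25 mm off. I'll cross-check with the wrist and top cameras before descending.

```bash
python3 - <<'E'
from h import *
print("side ray of tip z=.11",ray("side",303,226,.11),"top ray(267,258)",ray("top",267,258,.11))
s=ctrl.get_state();w=ctrl.read_camera("wrist");c=ctrl.calibration("wrist");T=c["tool_from_camera"];K=c["intrinsics"]
print({k:np.round(v,4).tolist() for k,v in c.items()})
R=Ro.from_quat(s["tcp_rot"]).as_matrix();p=np.array(s["eef_pos"])
def wp(q,world=True):
    q=np.array(q);t=R.T@(q-p) if world else q
    x=T[:3,:3].T@(t-T[:3,3]);return np.round([K[0,2]-K[0,0]*x[0]/x[2],K[1,2]+K[1,1]*x[1]/x[2]],1)
a=w[:,:,::-1].copy()
for n,q,wo in(("C",(.468,-.344,.0575),1),("peg",(.4347,-.3145,.0875),1),("btn",(.566,-.265,.055),1),("tip",(0,0,.008),0)):
    u=wp(q,wo);print(n,u);cv2.circle(a,tuple(int(i) for i in u),3,(255,0,255),-1)
cv2.imwrite("pics/e.png",a)
E
```

```text
side ray of tip z=.11 [ 0.47564305 -0.33014372  0.11      ] top ray(267,258) [ 0.4352019  -0.32050495  0.11      ]
{'intrinsics': [[359.0939, 0.0, 285.9328], [0.0, 359.0939, 214.4919], [0.0, 0.0, 1.0]], 'tool_from_camera': [[-0.0004, 0.959, 0.2836, 0.0726], [1.0, 0.0005, -0.0003, -0.0005], [-0.0005, 0.2836, -0.959, -0.1684], [0.0, 0.0, 0.0, 1.0]]}
C [344.  158.4]
peg [348.  240.5]
btn [147.1 123. ]
tip [286.8 251.7]
```

View pics/e.png

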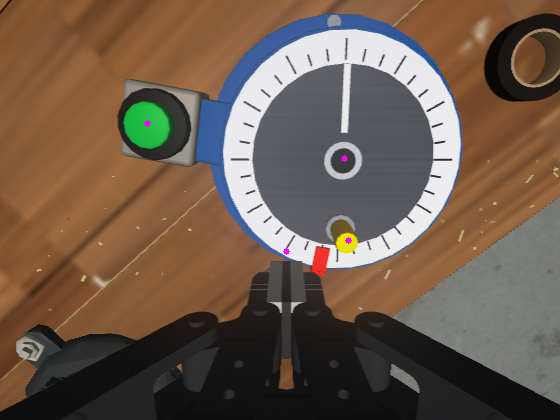

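The dial, peg and button reproject within about 2 mm, so the kinematics and poses are right. The finger ends show at (287,262) where (287,252) was predicted. I'll solve for the real tip height.

```bash
python3 - <<'E'
from h import *
c=ctrl.calibration("wrist");T=c["tool_from_camera"];K=c["intrinsics"]
for x in(-.011,0,.011):
  for z in(.008,0,-.01,-.02):
    t=np.array([x,0,z]);q=T[:3,:3].T@(t-T[:3,3]);print(x,z,np.round([K[0,2]-K[0,0]*q[0]/q[2],K[1,2]+K[1,1]*q[1]/q[2],-q[2]],3))
p=np.array(ctrl.get_state()["eef_pos"]);print(p,ctrl.get_state()["opening"])
for dx in(-.011,.011):
  for z in(.11,.12,.13,.14):
    a=np.radians(-131.1+90);print(dx,z,np.round(proj("side",[p[0]+dx*np.cos(a),p[1]+dx*np.sin(a),z]),1))
E
```

```text
-0.011 0.008 [2.86755e+02 2.70701e+02 1.93000e-01]
-0.011 0 [2.86796e+02 2.77428e+02 1.85000e-01]
-0.011 -0.01 [2.86853e+02 2.86663e+02 1.76000e-01]
-0.011 -0.02 [2.86916e+02 2.96965e+02 1.66000e-01]
0 0.008 [2.86760e+02 2.51662e+02 1.90000e-01]
0 0 [2.86803e+02 2.57702e+02 1.82000e-01]
0 -0.01 [2.86860e+02 2.66007e+02 1.72000e-01]
0 -0.02 [2.86925e+02 2.75291e+02 1.63000e-01]
0.011 0.008 [2.86766e+02 2.31986e+02 1.87000e-01]
0.011 0 [2.86809e+02 2.37288e+02 1.79000e-01]
0.011 -0.01 [2.86868e+02 2.44591e+02 1.69000e-01]
0.011 -0.02 [2.86935e+02 2.52770e+02 1.60000e-01]
[ 0.45991988 -0.28831211  0.11786879] 0.00040897785883010885
-0.011 0.11 [304.9 246.9]
-0.011 0.12 [305.1 241.3]
-0.011 0.13 [305.4 235.6]
-0.011 0.14 [305.6 229.9]
0.011 0.11 [298.4 238.8]
0.011 0.12 [298.6 233.3]
0.011 0.13 [298.8 227.7]
0.011 0.14 [299.  222.1]
```

Call:
send_rows:
  steps:
    - [0,0.002,0.02,0,-1]
    - [0,0.002,0.04,0,-1]
    - [0,0.002,0.04,0,-1]
    - [0,0.002,0.04,0,-1]
    - [0,0.002,0.04,0,-1]

```text
time: 4.8
eef_pos: [0.4584, -0.2896, 0.0771]
tcp_rot: [0.936, -0.351, 0.001, 0.001]
contact_force: [0.7, -0.1, -0.3]
opening: 0.001
finger_force: 0.0
```

```bash
python3 - <<'E'
from h import *
s=ctrl.get_state();p=np.array(s["eef_pos"]);print(p)
im=ctrl.read_camera("side")[:,:,::-1];w=ctrl.read_camera("wrist")[:,:,::-1]
a=cv2.resize(im[180:300,220:380],None,fx=2.5,fy=2.5,interpolation=cv2.INTER_CUBIC)
u,v=proj("side",[p[0],p[1],p[2]-.008]);cv2.circle(a,(int((u-220)*2.5),int((v-180)*2.5)),3,(255,0,255),-1);print(u,v)
b=w[100:400,100:460]
cv2.imwrite("pics/f.png",np.hstack([a,b]))
E
```

```text
[ 0.45835203 -0.28960192  0.07707674]
302.0218508814414 264.5549558332185
```

View pics/f.png

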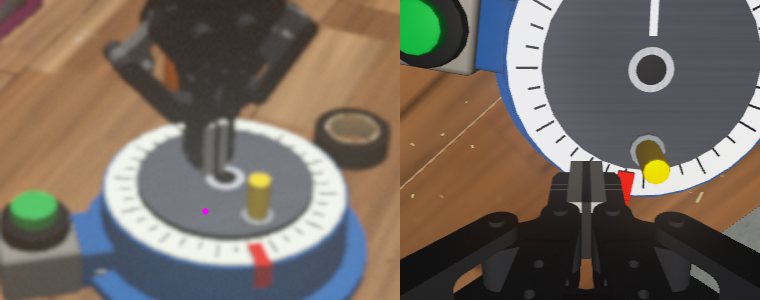

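Both views put the tips about 20 mm higher than the quoted 8 mm, with the side tip at (304,252) against (302,264) predicted. A gentle sideways move towards the peg at this height will settle which is right without touching the plate.

Call:
send_rows:
  steps:
    - [0,0.003,0.004,0,-1]
    - [0,0.006,0.004,0,-1]
    - [0,0.009,0.004,0,-1]
    - [0,0.012,0.004,0,-1]
    - [0,0.015,0.004,0,-1]
    - [0,0.018,0.004,0,-1]
    - [0,0.021,0.004,0,-1]
    - [0,0.024,0.004,0,-1]
    - [0,0.024,0.004,0,-1]

```text
time: 5.8
eef_pos: [0.4415, -0.3072, 0.0714]
tcp_rot: [0.936, -0.351, 0.0, 0.0]
contact_force: [-0.1, 1.0, 0.0]
opening: -0.004
finger_force: 0.0
```

```bash
python3 - <<'E'
from h import *
s=ctrl.get_state();p=np.array(s["eef_pos"]);print(p,np.round(s["contact_force"],2))
im=ctrl.read_camera("side")[:,:,::-1];w=ctrl.read_camera("wrist")[:,:,::-1]
a=cv2.resize(im[200:290,240:360],None,fx=3.3333,fy=3.3333,interpolation=cv2.INTER_CUBIC)
cv2.imwrite("pics/g.png",np.hstack([a,w[60:360,140:500]]))
E
```

```text
[ 0.44145623 -0.30719138  0.07144567] [-0.13  0.99  0.01]
```

View pics/g.png

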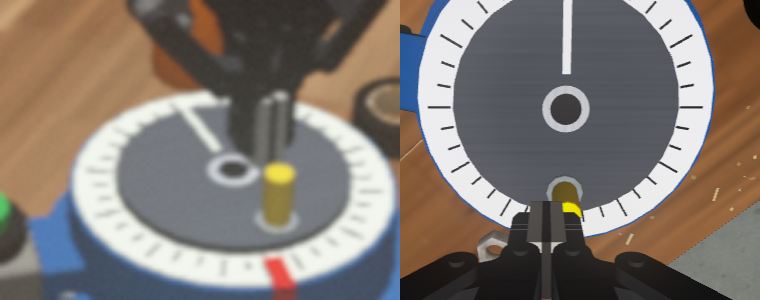

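The fingers pass over the peg without turning the dial, so the tips really are about 20 mm behind the TCP. I'll back off, go lower in stages while watching the force, then push.

Call:
send_rows:
  steps:
    - [0,-0.02,0,0,-1]
    - [0,-0.03,0,0,-1]
    - [0,-0.03,0.004,0,-1]
    - [0,-0.03,0.008,0,-1]
    - [0,-0.03,0.012,0,-1]
    - [0,-0.03,0.012,0,-1]
    - [0,-0.03,0.012,0,-1]

```text
time: 6.6
eef_pos: [0.461, -0.2845, 0.0591]
tcp_rot: [0.936, -0.351, -0.0, -0.0]
contact_force: [0.1, 0.6, 0.1]
opening: -0.003
finger_force: 0.0
```

Call:
send_rows:
  steps:
    - [0,0,0.003,0,-1]
    - [0,0,0.005,0,-1]
    - [0,0,0.005,0,-1]
    - [0,0,0.005,0,-1]

```text
time: 7.0
eef_pos: [0.4613, -0.2843, 0.0544]
tcp_rot: [0.936, -0.351, -0.0, -0.0]
contact_force: [0.7, -1.0, 0.1]
opening: 0.0
finger_force: 0.0
```

```bash
python3 - <<'E'
from h import *
s=ctrl.get_state();p=np.array(s["eef_pos"]);print(p,np.round(s["contact_force"],2))
im=ctrl.read_camera("side")[:,:,::-1]
a=cv2.resize(im[190:290,240:360],None,fx=5,fy=5,interpolation=cv2.INTER_CUBIC)
for z in(.0575,.067,.077):
    u,v=proj("side",[p[0],p[1],z]);cv2.circle(a,(int((u-240)*5),int((v-190)*5)),3,(255,0,255),-1)
cv2.imwrite("pics/i.png",a)
E
```

```text
[ 0.4613365  -0.28430289  0.05437162] [ 0.67 -1.03  0.07]
```

View pics/i.png

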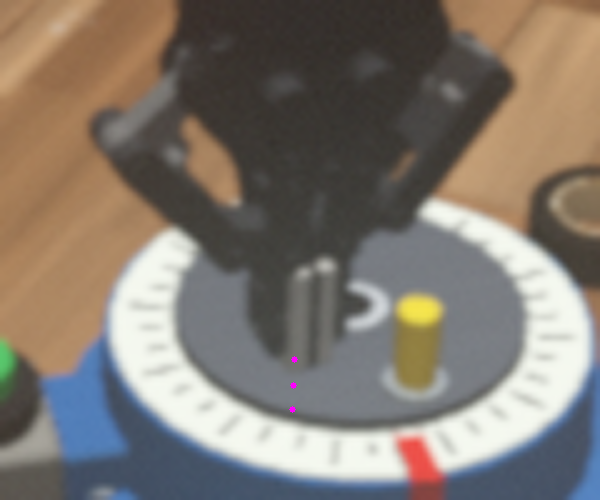

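This makes ten pictures viewed, so everything from here is numeric. The side view shows the fingertips at crop (310,365) just above the plate beside the peg, at about z = 0.079 with TCP z at 0.054. I'll go 8 mm lower and push.

Call:
send_rows:
  steps:
    - [0,0,0.003,0,-1]
    - [0,0,0.006,0,-1]
    - [0,0,0.008,0,-1]
    - [0,0,0.008,0,-1]

```text
time: 7.45
eef_pos: [0.4611, -0.284, 0.0458]
tcp_rot: [0.936, -0.351, -0.001, -0.0]
contact_force: [-0.8, -0.6, 0.2]
opening: 0.002
finger_force: 0.0
```

```bash
cat >> h.py <<'E'
C=np.array([.468,-.344])
def tcp(th,d,z=.047,r=.045):
    a=np.radians(th);er=np.array([np.cos(a),np.sin(a)]);t=np.array([-er[1],er[0]])
    return (*(C+r*er-d*t),z,th+90-360)
Y=((20,130,60),(36,255,255))
def peg():
    """angle of peg by wrist camera (top of peg, z .0875) and others"""
    s=ctrl.get_state();w=ctrl.read_camera("wrist");c=ctrl.calibration("wrist");T=c["tool_from_camera"];K=c["intrinsics"]
    R=Ro.from_quat(s["tcp_rot"]).as_matrix();p=np.array(s["eef_pos"]);out=[]
    def W(u,v,z):
        d=R@T[:3,:3]@np.array([(u-K[0,2])/K[0,0],-(v-K[1,2])/K[1,1],-1]);o=p+R@T[:3,3];return o+d*(z-o[2])/d[2]
    cc,st=blob(w,(20,180,170),(36,255,255),(0,0,560,420));q=W(*cc,.0875)[:2]-C;print("peg wrist",cc.round(),st[4],ang(q).round(1),np.hypot(*q).round(4))
    for n,b in(("top",(240,210,320,280)),("side",(250,215,370,290))):
        try:
            cc,st=blob(ctrl.read_camera(n),(20,130,110),(34,255,255),b);q=ray(n,*cc,.0875 if n=="top" else .075)[:2]-C;print("peg",n,cc.round(1),st[4],ang(q).round(1),np.hypot(*q).round(4))
        except ValueError:print(n,"none")
E
python3 - <<'E'
from h import *
peg()
rows([tcp(138.5,d) for d in(.036,.032,.028,.025,.022,.02)]+[tcp(138.5+4*i,.02) for i in range(1,6)])
E
```

```text
peg wrist [386. 301.] 678 137.3 0.0454
top none
peg side [323. 257.] 102 138.4 0.0453
[-0.001, 0.004, -0.001, np.float64(0.4)]
[-0.001, 0.008, -0.001, np.float64(0.4)]
[-0.001, 0.012, -0.001, np.float64(0.4)]
[-0.001, 0.015, -0.001, np.float64(0.4)]
[-0.001, 0.018, -0.001, np.float64(0.4)]
[-0.001, 0.02, -0.001, np.float64(0.4)]
[-0.002, 0.023, -0.001, np.float64(-3.6)]
[-0.003, 0.027, -0.001, np.float64(-7.6)]
[-0.004, 0.03, -0.001, np.float64(-11.6)]
[-0.005, 0.033, -0.001, np.float64(-15.6)]
[-0.005, 0.037, -0.001, np.float64(-19.6)]
pos [ 0.4614 -0.2844  0.0465] yaw -131.1 F [ 1.   0.5 -0.7] t 7.6
```

Call:
send_rows:
  steps:
    - [-0.001,0.004,0,0,-1]
    - [-0.001,0.008,0,0,-1]
    - [-0.001,0.012,0,0,-1]
    - [-0.001,0.015,0,0,-1]
    - [-0.001,0.018,0,0,-1]
    - [-0.001,0.02,0,0,-1]
    - [-0.002,0.023,0,-3.5,-1]
    - [-0.003,0.027,0,-7.5,-1]
    - [-0.004,0.03,0,-11.5,-1]
    - [-0.005,0.033,0,-15.5,-1]
    - [-0.005,0.037,0,-19.5,-1]
    - [-0.005,0.037,0,-19.5,-1]

```text
time: 8.8
eef_pos: [0.4331, -0.3091, 0.0465]
tcp_rot: [0.982, -0.188, 0.0, 0.0]
contact_force: [-0.2, 0.3, 0.1]
opening: -0.001
finger_force: 0.0
```

```bash
python3 - <<'E'
from h import *
peg()
rows([tcp(158.5+5*i,.02) for i in range(1,13)])
E
```

```text
peg wrist [338. 298.] 662 159.7 0.045
top none
peg side [333.4 253.2] 54 162.8 0.0469
[-0.001, 0.004, -0.001, np.float64(-5.2)]
[-0.003, 0.008, -0.001, np.float64(-10.2)]
[-0.003, 0.012, -0.001, np.float64(-15.2)]
[-0.004, 0.017, -0.001, np.float64(-20.2)]
[-0.004, 0.021, -0.001, np.float64(-25.2)]
[-0.004, 0.025, -0.001, np.float64(-30.2)]
[-0.003, 0.029, -0.001, np.float64(-35.2)]
[-0.002, 0.034, -0.001, np.float64(-40.2)]
[-0.001, 0.038, -0.001, np.float64(-45.2)]
[0.001, 0.042, -0.001, np.float64(-50.2)]
[0.003, 0.045, -0.001, np.float64(-55.2)]
[0.005, 0.049, -0.001, np.float64(-60.2)]
pos [ 0.4333 -0.3089  0.0464] yaw -111.7 F [-0.8  0.6  0.3] t 8.95
```

The peg is following the fingers at about 160°, with a face offset of about 21 mm. Continuing.

Call:
send_rows:
  steps:
    - [-0.001,0.004,0,-5,-1]
    - [-0.002,0.008,0,-10,-1]
    - [-0.003,0.012,0,-15,-1]
    - [-0.004,0.017,0,-20,-1]
    - [-0.004,0.021,0,-25,-1]
    - [-0.004,0.025,0,-30,-1]
    - [-0.003,0.029,0,-35,-1]
    - [-0.002,0.034,0,-40,-1]
    - [-0.001,0.038,0,-45,-1]
    - [0.001,0.042,0,-50,-1]
    - [0.003,0.045,0,-55,-1]
    - [0.005,0.049,0,-60,-1]

```text
time: 10.15
eef_pos: [0.4197, -0.3555, 0.0462]
tcp_rot: [0.944, 0.33, -0.0, -0.001]
contact_force: [-1.0, 2.7, 0.2]
opening: -0.004
finger_force: 0.8
```

```bash
python3 - <<'E'
from h import *
peg()
rows([tcp(218.5+5*i,.021) for i in range(1,13)])
E
```

```text
peg wrist [338. 296.] 681 -141.4 0.0437
top none
peg side [334. 231.] 1 -119.3 0.0501
[-0.001, 0.003, -0.001, np.float64(-5.3)]
[-0.003, 0.007, -0.001, np.float64(-10.3)]
[-0.004, 0.012, -0.001, np.float64(-15.3)]
[-0.004, 0.016, -0.001, np.float64(-20.3)]
[-0.004, 0.02, -0.001, np.float64(-25.3)]
[-0.004, 0.025, -0.001, np.float64(-30.3)]
[-0.003, 0.029, -0.001, np.float64(-35.3)]
[-0.003, 0.033, -0.001, np.float64(-40.3)]
[-0.001, 0.037, -0.001, np.float64(-45.3)]
[0.0, 0.041, -0.001, np.float64(-50.3)]
[0.002, 0.045, -0.001, np.float64(-55.3)]
[0.005, 0.049, -0.001, np.float64(-60.3)]
pos [ 0.4199 -0.3563  0.0463] yaw -51.8 F [0.1 0.4 0.2] t 10.3
```

Call:
send_rows:
  steps:
    - [-0.001,0.003,0,-5,-1]
    - [-0.003,0.007,0,-10,-1]
    - [-0.004,0.012,0,-15,-1]
    - [-0.004,0.016,0,-20,-1]
    - [-0.004,0.02,0,-25,-1]
    - [-0.004,0.025,0,-30,-1]
    - [-0.003,0.029,0,-35,-1]
    - [-0.002,0.033,0,-40,-1]
    - [-0.001,0.037,0,-45,-1]
    - [0.001,0.041,0,-50,-1]
    - [0.003,0.045,0,-55,-1]
    - [0.005,0.049,0,-60,-1]

```text
time: 11.5
eef_pos: [0.4537, -0.391, 0.046]
tcp_rot: [0.653, 0.757, -0.0, -0.001]
contact_force: [-1.4, 0.9, 1.1]
opening: -0.001
finger_force: 0.7
```

```bash
python3 - <<'E'
from h import *
peg()
rows([tcp(278.5+3*i,.021) for i in range(1,10)])
# clip angle by wrist
s=ctrl.get_state();print(s["qpos"])
E
```

```text
peg wrist [338. 294.] 701 -81.4 0.043
top none
peg side [316.1 225.5] 101 -80.1 0.0463
[-0.001, 0.002, -0.001, np.float64(-3.3)]
[-0.002, 0.004, -0.001, np.float64(-6.3)]
[-0.003, 0.007, -0.001, np.float64(-9.3)]
[-0.003, 0.009, -0.001, np.float64(-12.3)]
[-0.004, 0.012, -0.001, np.float64(-15.3)]
[-0.004, 0.014, -0.001, np.float64(-18.3)]
[-0.004, 0.017, -0.001, np.float64(-21.3)]
[-0.005, 0.02, -0.001, np.float64(-24.3)]
[-0.004, 0.022, -0.001, np.float64(-27.3)]
pos [ 0.4544 -0.3916  0.0463] yaw 8.2 F [0.4 0.1 0.5] t 11.65
[-8.80274197e-01  3.01252054e-01  1.87289358e+00 -1.02544802e-04
  9.67144840e-01 -1.02334279e+00]
```

Call:
send_rows:
  steps:
    - [-0.001,0.002,0,-3,-1]
    - [-0.002,0.004,0,-6,-1]
    - [-0.003,0.007,0,-9,-1]
    - [-0.003,0.009,0,-12,-1]
    - [-0.004,0.012,0,-15,-1]
    - [-0.004,0.014,0,-18,-1]
    - [-0.004,0.017,0,-21,-1]
    - [-0.005,0.02,0,-24,-1]
    - [-0.005,0.02,0,-24,-1]
    - [-0.005,0.02,0,-24,-1]

```text
time: 12.65
eef_pos: [0.4746, -0.3936, 0.0464]
tcp_rot: [0.483, 0.876, -0.0, 0.0]
contact_force: [0.5, -0.6, -0.1]
opening: -0.002
finger_force: 0.2
```

```bash
cat >> h.py <<'E'
def wline():
    """index line and clip angles in the wrist and top views: rectify plane z to a 0.5 mm world grid round C and integrate along radii"""
    s=ctrl.get_state();w=ctrl.read_camera("wrist");c=ctrl.calibration("wrist");T=c["tool_from_camera"]
    R=Ro.from_quat(s["tcp_rot"]).as_matrix();p=np.array(s["eef_pos"]);Kt=c["intrinsics"]
    Mw=np.eye(4);Mw[:3,:3]=R@T[:3,:3];Mw[:3,3]=p+R@T[:3,3]
    for n,im,K,E in(("wrist",w,Kt,np.linalg.inv(Mw)),("top",ctrl.read_camera("top"),*[ctrl.calibration("top")[k] for k in("intrinsics","extrinsics")]),("side",ctrl.read_camera("side"),*[ctrl.calibration("side")[k] for k in("intrinsics","extrinsics")])):
        def polar(C,z,r):
            A,Q=np.meshgrid(np.radians(np.arange(0,360,.5)),r,indexing="ij")
            X=np.stack([C[0]+Q*np.cos(A),C[1]+Q*np.sin(A),z+0*A],-1)@E[:3,:3].T+E[:3,3]
            return cv2.remap(im,(K[0,2]-K[0,0]*X[...,0]/X[...,2]).astype(np.float32),(K[1,2]+K[1,1]*X[...,1]/X[...,2]).astype(np.float32),1).astype(float)
        def cen(f):
            if f.max()<=0:return None
            k=int(f.argmax());i=np.arange(k-16,k+17);g=np.clip(f[i%720]-.4*f.max(),0,None);return round(float((g*i).sum()/g.sum()/2),1),round(float(f.max()),1)
        # refine centre: plate edge (dark to white at r=.058) found by best contrast
        best=max(((np.median(polar((C[0]+a,C[1]+b),.0575,[.0605]).mean(2))-0,0) and (np.abs(np.diff(polar((C[0]+a,C[1]+b),.0545,[.055,.062]).mean(2),axis=1)).mean(),a,b)) for a in np.arange(-.006,.0061,.001) for b in np.arange(-.006,.0061,.001))
        Cn=C+best[1:]
        L=polar(Cn,.0575,np.linspace(.028,.05,12));k=polar(Cn,.0535,np.linspace(.064,.078,10))
        print(n,"dC mm",np.round(np.array(best[1:])*1e3),"line",cen(np.clip(L.min(2).min(1)-130,0,None)),"clip",cen(np.clip(k[...,0]-k[...,1:].max(2)-40,0,None).mean(1)))
E
python3 - <<'E'
from h import *
peg();wline()
E
```

```text
peg wrist [338. 291.] 712 -57.5 0.043
top none
peg side [305.6 224.5] 109 -58.4 0.0476
wrist dC mm [3. 1.] line (125.1, 102.0) clip (131.3, 39.3)
top dC mm [-2. -6.] line None clip None
side dC mm [-1.  3.] line (122.5, 102.0) clip (129.2, 111.4)
```

The line is about 6.4° short of the clip in both views. Nudging by 6.4°.

```bash
python3 - <<'E'
from h import *
a0,b0=np.array(tcp(302.5,.021)),None
for i in(1.6,3.2,4.8,6.4):
    d=np.array(tcp(302.5+i,.021))-a0;R=Ro.from_quat(ctrl.get_state()["tcp_rot"]).as_matrix();print((R.T@[d[0],d[1],0]).round(4),-i)
E
```

```text
[-0.0006  0.0013 -0.    ] -1.6
[-0.0011  0.0025 -0.    ] -3.2
[-0.0016  0.0038 -0.    ] -4.8
[-0.002   0.0052 -0.    ] -6.4
```

Call:
send_rows:
  steps:
    - [-0.0005,0.0013,0,-1.6,-1]
    - [-0.001,0.0025,0,-3.2,-1]
    - [-0.0015,0.0038,0,-4.8,-1]
    - [-0.002,0.0052,0,-6.4,-1]
    - [-0.002,0.0052,0,-6.4,-1]
    - [-0.002,0.0052,0,-6.4,-1]
    - [-0.002,0.0052,0,-6.4,-1]

```text
time: 13.65
eef_pos: [0.4804, -0.3924, 0.0465]
tcp_rot: [0.432, 0.902, 0.0, 0.0]
contact_force: [-1.1, -0.5, -0.8]
opening: 0.001
finger_force: 0.1
```

```bash
python3 - <<'E'
from h import *
wline();s=ctrl.get_state();print(s["eef_pos"],s["contact_force"])
E
```

```text
wrist dC mm [1. 4.] line (131.7, 102.0) clip (131.7, 16.3)
top dC mm [ 6. -3.] line None clip None
side dC mm [-1.  3.] line (129.2, 101.0) clip (129.2, 110.9)
[ 0.48037763 -0.39247695  0.04649515] [ 0.83565632 -0.55138333 -0.51189819]
```

The line and clip now coincide in both views. I'll back straight off, lift, and re-measure.

Call:
send_rows:
  steps:
    - [0,-0.005,0,0,-1]
    - [0,-0.012,0,0,-1]
    - [0,-0.018,0,0,-1]
    - [0,-0.018,-0.03,0,-1]
    - [0,-0.018,-0.07,0,-1]
    - [0,-0.018,-0.11,0,-1]
    - [0,-0.018,-0.11,0,-1]
    - [0,-0.018,-0.11,0,-1]

```text
time: 14.6
eef_pos: [0.4663, -0.4048, 0.1581]
tcp_rot: [0.433, 0.902, -0.001, 0.001]
contact_force: [-1.0, -0.2, -0.2]
opening: -0.002
finger_force: 0.0
```

```bash
python3 - <<'E'
from h import *
wline()
# button by wrist
s=ctrl.get_state();w=ctrl.read_camera("wrist");c=ctrl.calibration("wrist");T=c["tool_from_camera"];K=c["intrinsics"]
R=Ro.from_quat(s["tcp_rot"]).as_matrix();p=np.array(s["eef_pos"])
try:
    cc,st=blob(w,(45,120,60),(80,255,255),(0,0,560,420));d=R@T[:3,:3]@np.array([(cc[0]-K[0,2])/K[0,0],-(cc[1]-K[1,2])/K[1,1],-1]);o=p+R@T[:3,3]
    for z in(.053,.06):print("btn",cc,st,o+d*(z-o[2])/d[2])
except ValueError: print("no btn")
rows([(.566,-.265,.13,30.)])
E
```

```text
wrist dC mm [1. 3.] line (131.0, 103.0) clip (130.9, 137.8)
top dC mm [6. 1.] line None clip None
side dC mm [-1.  3.] line (129.3, 86.0) clip (129.2, 108.0)
btn [100.06408025  79.76622731] [   31     0   143   166 12063] [ 0.30592105 -0.4135537   0.053     ]
btn [100.06408025  79.76622731] [   31     0   143   166 12063] [ 0.30891279 -0.41183775  0.06      ]
[0.044, 0.165, 0.024, np.float64(8.8)]
pos [ 0.4652 -0.4029  0.1542] yaw 38.8 F [-0.5 -0.   0.2] t 14.8
```

Call:
send_rows:
  steps:
    - [0.01,0.04,0,0,-1]
    - [0.022,0.08,0,0,-1]
    - [0.033,0.125,0,0,-1]
    - [0.044,0.165,0,0,-1]
    - [0.044,0.165,0,0,-1]
    - [0.044,0.165,0.03,0,-1]
    - [0.044,0.165,0.06,0,-1]
    - [0.044,0.165,0.06,0,-1]
    - [0.044,0.165,0.06,0,-1]

```text
time: 15.7
eef_pos: [0.5662, -0.2663, 0.0952]
tcp_rot: [0.433, 0.902, 0.0, -0.002]
contact_force: [0.5, -0.2, 0.8]
opening: -0.0
finger_force: 0.0
```

```bash
python3 - <<'E'
from h import *
s=ctrl.get_state();w=ctrl.read_camera("wrist");c=ctrl.calibration("wrist");T=c["tool_from_camera"];K=c["intrinsics"]
R=Ro.from_quat(s["tcp_rot"]).as_matrix();p=np.array(s["eef_pos"])
cc,st=blob(w,(45,120,60),(80,255,255),(150,100,420,420));d=R@T[:3,:3]@np.array([(cc[0]-K[0,2])/K[0,0],-(cc[1]-K[1,2])/K[1,1],-1]);o=p+R@T[:3,3]
print("btn",cc,st,o+d*(.056-o[2])/d[2])
for i in range(3):
    im=ctrl.read_camera("side")
cc,st=blob(im,(45,120,60),(80,255,255),(210,245,260,285));print("side",cc,st,ray("side",*cc,.055))
rows([(.566,-.265,.07,30)])
E
```

```text
btn [286.13596491 225.97039474] [ 262  202   49   49 1824] [ 0.56466408 -0.26353126  0.056     ]
side [232.94155844 262.38961039] [224 257  19  11 154] [ 0.56447239 -0.26348505  0.055     ]
[0.003, -0.0, 0.029, np.float64(8.7)]
pos [ 0.5682 -0.2672  0.0985] yaw 38.7 F [ 0.1 -1.  -0.1] t 15.9
```

Call:
send_rows:
  steps:
    - [0.0045,0,0.02,0,-1]
    - [0.0045,0,0.04,0,-1]
    - [0.0045,0,0.045,0,-1]
    - [0.0045,0,0.048,0,-1]
    - [0.0045,0,0.05,0,-1]
    - [0.0045,0,0.05,0,-1]
    - [0.0045,0,0.05,0,-1]

```text
time: 16.6
eef_pos: [0.565, -0.2631, 0.0475]
tcp_rot: [0.432, 0.902, -0.0, 0.001]
contact_force: [-0.3, 0.1, -0.2]
opening: 0.006
finger_force: 0.0
```

Call:
send_rows:
  steps:
    - [0,0,0.002,0,-1]
    - [0,0,0.004,0,-1]
    - [0,0,0.005,0,-1]
    - [0,0,0.005,0,-1]

```text
time: 17.0
eef_pos: [0.5642, -0.2625, 0.0411]
tcp_rot: [0.432, 0.902, 0.0, -0.0]
contact_force: [0.5, -0.0, 0.2]
opening: -0.001
finger_force: 0.0
```

Call:
send_rows:
  steps:
    - [0,0,0.002,0,-1]
    - [0,0,0.004,0,-1]
    - [0,0,0.004,0,-1]
    - [0,0,0.004,0,-1]

```text
time: 17.4
eef_pos: [0.5644, -0.2626, 0.0373]
tcp_rot: [0.432, 0.902, 0.0, -0.0]
contact_force: [-0.6, 0.1, 0.7]
opening: -0.007
finger_force: 0.0
```

Call:
send_rows:
  steps:
    - [0,0,0.002,0,-1]
    - [0,0,0.003,0,-1]
    - [0,0,0.003,0,-1]
    - [0,0,0.003,0,-1]

```text
time: 17.8
eef_pos: [0.5644, -0.2626, 0.0344]
tcp_rot: [0.432, 0.902, 0.0, -0.0]
contact_force: [-0.3, 0.1, 0.2]
opening: 0.003
finger_force: 0.0
```

Call:
send_rows:
  steps:
    - [0,0,0.002,0,-1]
    - [0,0,0.003,0,-1]
    - [0,0,0.003,0,-1]
    - [0,0,0.003,0,-1]

```text
time: 18.2
eef_pos: [0.5646, -0.2628, 0.0317]
tcp_rot: [0.432, 0.902, -0.0, 0.0]
contact_force: [-0.0, 0.0, 2.5]
opening: 0.002
finger_force: 0.8
```

Call:
send_rows:
  steps:
    - [0,0,0.002,0,-1]
    - [0,0,0.003,0,-1]
    - [0,0,0.003,0,-1]
    - [0,0,0.003,0,-1]

```text
time: 18.6
eef_pos: [0.5647, -0.2628, 0.0287]
tcp_rot: [0.432, 0.902, -0.0, 0.0]
contact_force: [0.2, 0.7, 3.1]
opening: 0.002
finger_force: 1.7
```

The fingers touched the button at TCP z of about 0.032, and the spring force is rising. Pressing on.

Call:
send_rows:
  steps:
    - [0,0,0.002,0,-1]
    - [0,0,0.003,0,-1]
    - [0,0,0.003,0,-1]
    - [0,0,0.003,0,-1]

```text
time: 19.0
eef_pos: [0.5646, -0.2628, 0.0261]
tcp_rot: [0.432, 0.902, -0.0, 0.0]
contact_force: [-1.2, 1.0, 6.4]
opening: -0.002
finger_force: 3.2
```

Call:
send_rows:
  steps:
    - [0,0,0.001,0,-1]
    - [0,0,0.002,0,-1]
    - [0,0,0.002,0,-1]
    - [0,0,0.002,0,-1]
    - [0,0,0.002,0,-1]

```text
time: 19.5
eef_pos: [0.5648, -0.2629, 0.026]
tcp_rot: [0.432, 0.902, -0.0, -0.0]
contact_force: [-5.0, 3.1, 14.5]
opening: -0.004
finger_force: 7.2
```

It has bottomed out: the force climbs without further travel. Releasing and lifting clear.

Call:
send_rows:
  steps:
    - [0,0,-0.005,0,-1]
    - [0,0,-0.015,0,-1]
    - [0,0,-0.04,0,-1]
    - [0,0,-0.08,0,-1]
    - [0,0,-0.12,0,-1]
    - [0,0,-0.16,0,-1]
    - [0,0,-0.2,0,-1]
    - [0,0,-0.2,0,-1]
    - [0,0,-0.2,0,-1]

```text
time: 20.4
eef_pos: [0.5646, -0.2628, 0.2243]
tcp_rot: [0.432, 0.902, -0.0, 0.001]
contact_force: [-0.2, -0.8, -0.5]
opening: 0.002
finger_force: 0.0
```

```bash
python3 - <<'E'
from h import *
wline();s=ctrl.get_state();print(s["eef_pos"],s["contact_force"],s["time"])
cc,st=blob(ctrl.read_camera("side"),(45,120,60),(80,255,255),(210,245,260,285));print("btn side",cc,st)
a=cv2.imread("pics/side0.png").astype(float);b=ctrl.read_camera("side")[:,:,::-1].astype(float)
for n,(x0,y0,x1,y1) in dict(nut=(300,315,326,338),tape=(343,222,380,248),bottle=(280,205,315,228),clip=(315,274,335,298)).items():print(n,np.abs(a-b)[y0:y1,x0:x1].mean().round(1))
E
```

```text
wrist dC mm [-2.  0.] line (126.0, 122.0) clip (127.3, 163.9)
top dC mm [1. 0.] line (128.8, 122.0) clip (129.5, 104.9)
side dC mm [-1.  3.] line (129.2, 80.0) clip (129.2, 106.8)
[ 0.56329443 -0.26190004  0.22068861] [ 0.00624117 -0.78392695 -0.24055394] 20.55
btn side [232.94155844 262.38961039] [224 257  19  11 154]
nut 3.6
tape 3.4
bottle 8.0
clip 4.3
```

The line is within about 1° of the clip in all three views, the button is back at its starting position, and the arm is clear. Handing in.

```bash
python3 -c "
from plant import ctrl
print(ctrl.sign_off())"
```

```text
the job is handed in; nothing more can be done
None
```

I set the dial to within about 1° of the red clip, pressed the green button fully until it bottomed out and let it spring back, and handed the job in at about 20.6 s; no verdict was returned.

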